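# Open the rice bin by its concealed catch

## Robot

A 6-joint arm with a two-finger parallel gripper is mounted at the origin on the work surface. World frame = base frame: x ahead of the robot, y to its left, z up, the work surface at z = 0. Lengths are in m, angles in rad, forces in N, time in s.
With the tool pointing down it reaches from about 0.275 to 0.75 m from the base axis. Payload 10.2 kg.
Tool frame: the origin (TCP) lies on the mounting face of the last link; the fingertips stand 173 mm ahead of it and the grasp point (between the pads) lies 155 mm ahead of it; z points along the fingers, y is the direction in which the jaws open and shut (so a half turn about z gives the same grasp; the last joint's range is limited). The gripper opens to 85 mm and grips with 20 to 120 N. Pads are 22 mm wide; open, the fingers measure 114 mm over their backs; the gripper's body (76 mm by 85 mm) begins 54 mm behind the grasp point. The pads swing forward as they close: fully open they stand 13 mm farther back than shut.
Start: joints at [-1.396, 0.313, 1.498, -0, 1.331, -0.223], TCP at [0.203, -0.484, 0.405] pointing down, gripper open.
Joint ranges: [-2.94, 2.94], [-0.97, 2.17], [0.19, 2.56], [-1.23, 4.37], [0.02, 3.11], [-2.88, 2.88]. Speed limits (rad/s): [2.39, 2.39, 3.01, 3.14, 3.14, 3.14].

## Interface

Orientations are given as a unit quaternion [x, y, z, w].
In Python, from bench import r gives the robot as it stands.
- The arm moves only by the tool send_rows, never from a script. Its argument "plan" is text: rows parted by semicolons, each of 7 numbers parted by spaces: the shift along the tool's x, y, z in m, then the turn, a rotation vector about the tool's x, y, z in rad, then the gripper command: -1 is shut, 1 is fully open, values between are in proportion. In form: dx dy dz wx wy wz hand; .... A call has 1 to 8 rows; each row shifts and turns the pose as measured when the row begins, along the tool's axes as they then stand; what a row does not reach is not made up. A row lasts 1/12 s, in which the tool goes at most 41.7 mm and 7.16 degrees, less where a joint would pass 70% of its speed; a pose out of reach is approached as far as the arm can. A call with a gripper value outside its range is refused whole. The fingers move at their own pace and stop on an object; the grip force is fixed at half the most. Time passes only in rows, so rows that do not move let the fingers close. It gives the time, the measured TCP pose, the force and the opening at its end, in the units of the state.
- r.sense(): the state, without advancing time (a new reading comes with each control period).
- r.camera(name): name is "scene" or "top" or "wrist"; returns a dict with "color" (480x640x3 uint8, red, green, blue), "fx", "fy", "cx", "cy" (pixels), "k1" (the pictures are not rectified: a ray, as slopes to the right and down, at radius r is drawn at 1 + k1 r^2 times it, then the intrinsics apply), "origin" and "orientation" of the camera in the world; the wrist camera has in their place "mount" (4x4, takes a point from camera to tool coordinates, whose origin is the TCP and whose axes are the flange's). Camera axes: x right, y up, looking along -z (the intrinsics and any distortion apply to the point x, -y, -z); pixel columns grow to the right and rows downward; lengths in m; the calibration is good to about 2 mm. A picture is of the moment at which its call begins: read the wrist's pose just before it. There is no depth.
- r.job_done(): hands the job in, once; it reports no verdict.
The state is a dict: "time": time; "joint_pos": joint angles; "qvel": joint speeds; "joint_efforts": joint torques, N m; "tcp_pos": TCP position; "ee_rot": TCP orientation; "ft_force": force on the tool from outside, world axes, zero at the start; "wrist_torque": the same for the moment, N m; "width": finger opening in m.
Only numpy, scipy, OpenCV 4.12 (cv2) and the standard library are available. Lean on these libraries where they do the work, as an engineer would, in place of code of your own. Each camera call takes 0.05 s, during which the arm holds its last target. There are 200 camera calls.

## Task

The white rice bin on the counter is shut by a concealed catch and has to be opened for refilling: with the fingertips, feel lightly along the flat front rail of its top for the flush release button, whose place along the rail is not known beforehand, and press it in until the lid springs up. Then let the button come back out and leave the lid standing fully open. Do not pick up or shift the bin, and leave the pressure cooker, the jar, the spatula and the pot lid in its rack where they are.

Things in the scene. Friction and masses are not known exactly. Their poses are not given: they have to be found in the camera images.
- rice_bin: Empty white plastic rice bin, loose on the counter, 1.2 to 1.8 kg: 210 mm (x) by 300 mm (y) by 160 mm high. Origin at the centre of its underside, z up; its -x side is the front, facing the robot within 30 degrees. Its flat top is a rigid front rail (x -105 to -46 mm, the whole width) and behind it the flush lid, 129 by 260 mm, hinged at the rear, swinging up and back.
- rail_mid (a point): Middle of the front rail, on its top face, 76 mm in front of the bin's origin; axes as the bin's, y along the rail. The release button, a pale grey rectangle 34 (x) by 60 mm (y) in an opening 38 by 64 mm, has its face 2.5 mm below the rail's. Its centre is on the line x = 0 here, anywhere from y = -40 to +40 mm, differing from bin to bin. The rest of the rail is rigid.
- release (a joint): How far the release button is pressed in (straight down), in m: 0 out, 0.005 fully in. Sprung: about 2 N starts it, 5 N at the bottom; it comes back by itself. The catch lets go at about 0.004.
- lid (a joint): Opening of the bin's lid in rad: 0 shut, 1.4 fully open, a little short of upright. Held shut by the catch, it cannot be prised up; once the catch lets go, its spring raises it in about two seconds and keeps it up. Its front edge, when shut, is 32 mm behind the button's centre line.
- lid_front (a point): Middle of the lid's front edge, on its upper surface; it moves with the lid.
- cooker: Steel pressure cooker, 224 mm across, 201 mm high to the top of its valve weight, with a long black double handle to its +y side (reaching 293 mm from its axis) and a short one on the other side (150 mm). Origin at the centre of its underside. Not to be moved.
- jar_center (a point): Centre, half-way up, of a closed glass jar with a wire clip-on lid and an orange seal, 100 mm across, 152 mm high. Not to be moved.
- spatula_center (a point): Middle of a wooden spatula lying flat, 305 mm long (along x), blade 55 mm wide, 9 mm thick. Not to be moved.
- lid_rack: Aluminium pot lid 228 mm across standing upright in a small wooden rack, 200 mm (x) by 85 mm (y), 242 mm high in all, one piece with its rack. Origin at the centre of its underside. Not to be moved.

How it is judged:
On the way, in this order (a step that is already met when the one before it is completed fails the run):
1. the release button is pressed in (value of joint release above 0.0033 m), for 0.05 s.
2. the lid has sprung up (value of joint lid above 1.2 rad), for 0.2 s.
At the end, for the whole second after the job is handed in: The lid stands open by more than 1.25 rad, the button is out again (pressed in less than 1 mm), the bin (its origin and its rail's middle) stands level and at rest within 20 mm of where it was, and cooker, jar, spatula and lid rack are each within 20 mm of where they were (value of joint lid above 1.25 rad and value of joint release below 0.001 m and distance of each of rice_bin, cooker, jar_center, spatula_center, lid_rack, rail_mid from where it was at the start of the episode below 0.02 m and angle between rice_bin's own z axis and vertical below 0.03 rad and linear speed of rice_bin below 0.02 m/s); the robot touches nothing.
It fails at once if the bin is lifted or shifted by more than 20 mm (distance of any of rice_bin, rail_mid from where it was at the start of the episode above 0.02 m or height (world z) of rice_bin above 0.012 m).
It fails at once if the bin is tipped (angle between rice_bin's own z axis and vertical above 0.08 rad).
It fails at once if the bin is pushed hard (more than 60 N) (contact force between the fingers and rice_bin above 60 N).
It fails at once if the cooker, jar, spatula or lid rack is moved by more than 20 mm (distance of any of cooker, jar_center, spatula_center, lid_rack from where it was at the start of the episode above 0.02 m).
It also fails if it takes over 56 s, if anything falls off the work surface, if the arm or the gripper's body presses on something with over 40 N, if the wrist force passes 120 N, or if a joint passes its speed limit or range.

## Working session

There is one attempt and no reset: what is moved stays moved. The work goes in short steps, Python scripts to look and compute and a tool call to move; the robot and the scene stay as the last step left them, time stands still between calls to the robot, and variables do not carry over. Pictures are saved under pics/ and viewed, about 8 in all and at most 12, crops included, and the job is handed in when it is done.

Besides the shell and the picture viewer there is one more tool, called after "Call:" as a command line: name --argument value ..., lists and objects as JSON in quotes. send_rows: Moves the arm, as the interface text tells. Its arguments: {"type":"object","properties":{"plan":{"type":"string"}},"required":["plan"]}

```bash
mkdir -p pics; ls
python3 - <<'E'
from bench import r
import cv2,numpy as np
s=r.sense();print({k:np.round(v,3) for k,v in s.items()})
for n in("scene","top"):
    c=r.camera(n);cv2.imwrite(f"pics/{n}0.png",c["color"][:,:,::-1]);print(n,{k:v for k,v in c.items() if k!="color"})
c=r.camera("wrist");print({k:v for k,v in c.items() if k!="color"})
E
```

```text
pics
{'time': np.float64(0.0), 'joint_pos': array([-1.396,  0.313,  1.498, -0.   ,  1.331, -0.223]), 'qvel': array([-0.001,  0.001, -0.   ,  0.003,  0.001,  0.002]), 'joint_efforts': array([-2.0000e-03, -4.1226e+01, -2.5974e+01, -0.0000e+00,  4.0000e-03,
        0.0000e+00]), 'tcp_pos': array([ 0.203, -0.484,  0.404]), 'ee_rot': array([ 0.98 ,  0.198,  0.   , -0.001]), 'ft_force': array([-0.797,  0.688,  0.163]), 'wrist_torque': array([-0.034, -0.037,  0.042]), 'width': np.float64(0.085)}
scene {'fx': 574.4656910760127, 'fy': 574.4656910760127, 'cx': 317.81752317234054, 'cy': 234.4565228786156, 'k1': 0.006038532977175517, 'origin': array([0.81946879, 0.3961065 , 1.78633027]), 'orientation': array([0.05251722, 0.14662476, 0.92153199, 0.3556992 ])}
top {'fx': 511.2811172660235, 'fy': 511.2811172660235, 'cx': 311.7505226710128, 'cy': 238.58853156385285, 'k1': -0.14774327042695568, 'origin': array([ 0.21896554, -0.00550681,  1.60974057]), 'orientation': array([-0.06208152,  0.05597825,  0.70780535, -0.70144416])}
{'fx': 375.6422384455016, 'fy': 375.6422384455016, 'cx': 323.7284106590885, 'cy': 239.94408293472608, 'k1': -0.032645172077566606, 'mount': array([[ 1.13831323e-03,  9.66386866e-01,  2.57089729e-01,
         6.43565369e-02],
       [ 9.99998651e-01, -1.40444123e-03,  8.51538734e-04,
        -4.02872520e-05],
       [ 1.18398326e-03,  2.57088413e-01, -9.66387162e-01,
         3.01979172e-02],
       [ 0.00000000e+00,  0.00000000e+00,  0.00000000e+00,
         1.00000000e+00]])}
```

View pics/top0.png

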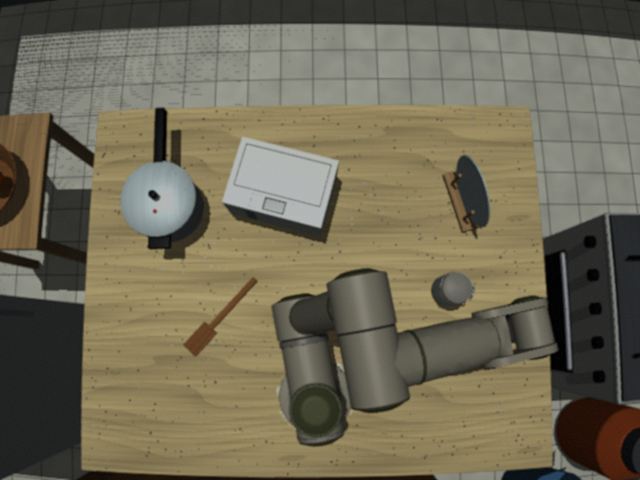

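View pics/scene0.png

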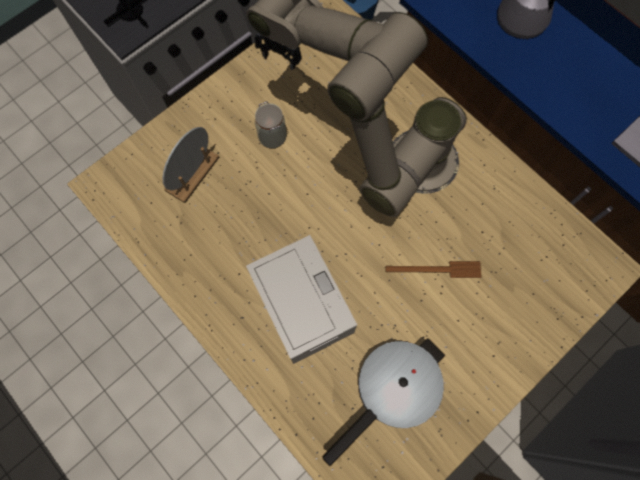

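The top view shows the bin with a grey rectangle on its rail at about (273,206), and the bin's corners at about (243,139), (338,159), (323,227) and (225,203). I'll enlarge it.

```bash
cat > h.py <<'E'
import numpy as np,cv2
from scipy.spatial.transform import Rotation as R
from bench import r
def pose(c,s=None):
    if "mount" in c:
        T=np.eye(4);T[:3,:3]=R.from_quat(s["ee_rot"]).as_matrix();T[:3,3]=s["tcp_pos"];M=T@c["mount"];return M[:3,:3],M[:3,3]
    return R.from_quat(c["orientation"]).as_matrix(),c["origin"]
def back(c,px,z,s=None):
    Rm,o=pose(c,s);K=np.array([[c["fx"],0,c["cx"]],[0,c["fy"],c["cy"]],[0,0,1.]])
    p=cv2.undistortPoints(np.array(px,float).reshape(-1,1,2),K,np.array([c["k1"],0,0,0,0.]))[:,0]
    d=np.c_[p[:,0],-p[:,1],-np.ones(len(p))]@Rm.T
    return o+d*((z-o[2])/d[:,2])[:,None]
E
python3 - <<'E'
from h import *
a=r.camera("top")["color"][120:260,200:360,::-1];b=r.camera("scene")["color"][230:370,235:375,::-1]
f=lambda i:cv2.resize(i,None,fx=4,fy=4,interpolation=cv2.INTER_CUBIC)
cv2.imwrite("pics/t1.png",f(a));cv2.imwrite("pics/s1.png",f(b))
E
```

```text
(no output)
```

View pics/t1.png

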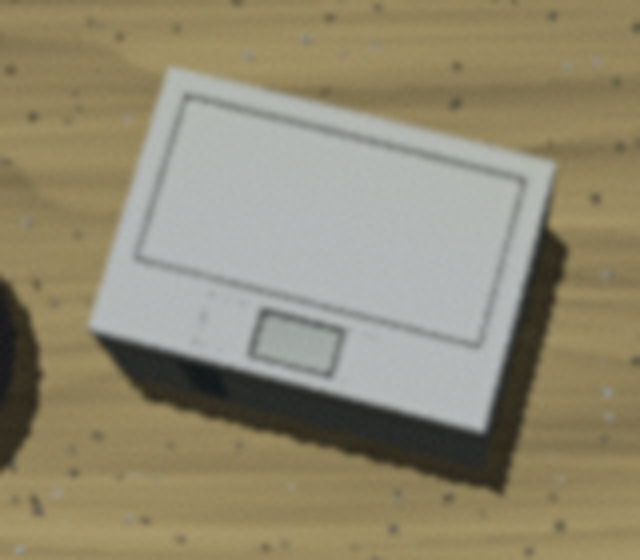

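View pics/s1.png

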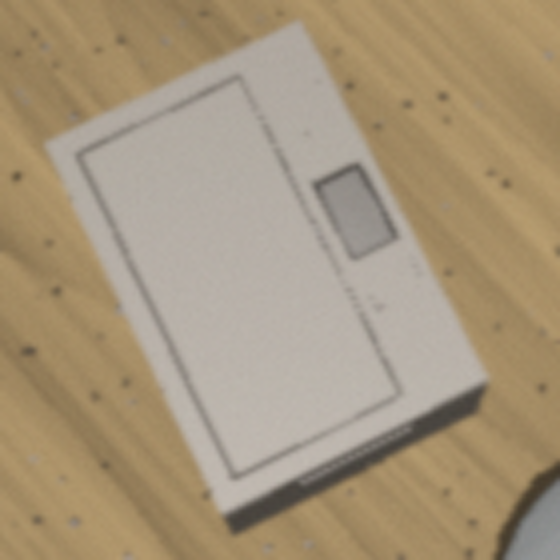

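Both views agree on one outlined grey rectangle. It sits at about (297,343) in the top crop and (357,210) in the scene crop. There are also faint dots beside it, which I'll check from close by.

Run:
```python
from h import *
t=r.camera("top");s=r.camera("scene")
A=np.array([[170,68],[554,163],[488,432],[92,328],[297,343],[137,260],[480,346],[202,320]])/4+[200,120]
B=np.array([[47,145],[229,515],[487,380],[302,22],[357,210]])/4+[235,230]
pa=back(t,A-.4,.16);pb=back(s,B-.4,.16)
print(pa.round(4));print(pb.round(4))
for p in(pa[[0,1,2,3]],pb[[1,0,3,2]]):  # rear+y, rear-y, front-y, front+y
    y=(p[0]-p[1])+(p[3]-p[2]);yaw=np.arctan2(-y[0],y[1]);print("yaw",yaw,"c",p.mean(0))
    Rz=R.from_euler('z',yaw).as_matrix()
    for q in (pa[4],pb[4],pa[7]): print((Rz.T@(q-p.mean(0))).round(4))
```

```text
[[ 0.7767  0.2129  0.16  ]
 [ 0.6979 -0.074   0.16  ]
 [ 0.4955 -0.0227  0.16  ]
 [ 0.5762  0.2665  0.16  ]
 [ 0.5629  0.1157  0.16  ]
 [ 0.6273  0.2343  0.16  ]
 [ 0.5592 -0.0176  0.16  ]
 [ 0.5811  0.1854  0.16  ]]
[[ 0.6952 -0.0711  0.16  ]
 [ 0.7722  0.218   0.16  ]
 [ 0.5749  0.2702  0.16  ]
 [ 0.4941 -0.0159  0.16  ]
 [ 0.5601  0.1174  0.16  ]]
yaw -0.27008934597973155 c [0.63658256 0.09570496 0.16      ]
[-0.0763 -0.0004  0.    ]
[-0.0794  0.0005  0.    ]
[-0.0774  0.0717  0.    ]
yaw -0.26782786203571846 c [0.63411617 0.10031242 0.16      ]
[-0.0727 -0.004   0.    ]
[-0.0758 -0.0031  0.    ]
[-0.0737  0.0681  0.    ]
```

The bin's centre is about (0.635, 0.098) with a yaw of -0.268, and the button is near (0.5615, 0.1165). I'll move above it with the fingers shut, then turn so the camera is on the robot's side, clear of the lid.

Call:
send_rows --plan "0.0313 -0.023 -0.01 0 0 0 -1;0.0313 -0.023 -0.01 0 0 0 -1;0.0313 -0.023 -0.01 0 0 0 -1;0.0313 -0.023 -0.01 0 0 0 -1;0.0313 -0.023 0 0 0 0 -1;0.0313 -0.023 0 0 0 0 -1;0.0313 -0.023 0 0 0 0 -1;0.0313 -0.023 0 0 0 0 -1"

```text
time: 1.02
tcp_pos: [0.3654, -0.2115, 0.4455]
ee_rot: [0.981, 0.192, 0.001, -0.0]
ft_force: [0.6, -0.4, 0.1]
width: 0.0002
```

Call:
send_rows --plan "0.0313 -0.023 0 0 0 0 -1;0.0313 -0.023 0 0 0 0 -1;0.0313 -0.023 0 0 0 0 -1;0.0313 -0.023 0 0 0 0 -1;0.0313 -0.023 0 0 0 0 -1;0.0313 -0.023 0 0 0 0 -1;0.0313 -0.023 0 0 0 0 -1;0.0313 -0.023 0 0 0 0 -1"

```text
time: 1.68
tcp_pos: [0.5324, 0.0699, 0.4474]
ee_rot: [0.981, 0.192, 0.002, 0.001]
ft_force: [1.1, -1.1, 0.6]
width: 0.0001
```

Call:
send_rows --plan "0 0 0 0 0 -0.12 -1;0 0 0 0 0 -0.12 -1;0 0 0 0 0 -0.12 -1;0 0 0 0 0 -0.12 -1;0 0 0 0 0 -0.12 -1;0 0 0 0 0 -0.12 -1;0 0 0 0 0 -0.12 -1;0 0 0 0 0 -0.12 -1"

```text
time: 2.35
tcp_pos: [0.535, 0.0786, 0.4451]
ee_rot: [0.77, 0.638, 0.001, 0.001]
ft_force: [0.3, -1.5, 0.2]
width: -0.0001
```

Call:
send_rows --plan "0 0 0 0 0 -0.12 -1;0 0 0 0 0 -0.12 -1;0 0 0 0 0 -0.12 -1;0 0 0 0 0 -0.12 -1;0 0 0 0 0 -0.12 -1;0 0 0 0 0 -0.12 -1;0 0 0 0 0 -0.12 -1;0 0 0 0 0 -0.12 -1"

```text
time: 3.02
tcp_pos: [0.535, 0.0787, 0.4445]
ee_rot: [0.37, 0.929, 0.0, 0.0]
ft_force: [0.6, -0.5, 0.4]
width: 0.0001
```

Call:
send_rows --plan "0 0 0 0 0 -0.12 -1;0 0 0 0 0 -0.12 -1;0 0 0 0 0 -0.12 -1;0 0 0 0 0 -0.12 -1;0 0 0 0 0 -0.02 -1;0 0 0 0 0 0 -1"

```text
time: 3.52
tcp_pos: [0.5349, 0.0787, 0.4441]
ee_rot: [0.115, 0.993, 0.0, -0.0]
ft_force: [-0.5, -0.1, 0.0]
width: 0.0001
```

Run:
```python
from h import *
s=r.sense();c=r.camera("wrist");cv2.imwrite("pics/w1.png",c["color"][:,:,::-1]);print(s["time"],s["tcp_pos"],s["ee_rot"],s["ft_force"])
```

```text
3.5167 [0.53493798 0.07866477 0.44407854] [ 1.14924928e-01  9.93374144e-01  2.65759052e-04 -4.55045227e-06] [-0.49830729 -0.07716887  0.04586483]
```

View pics/w1.png

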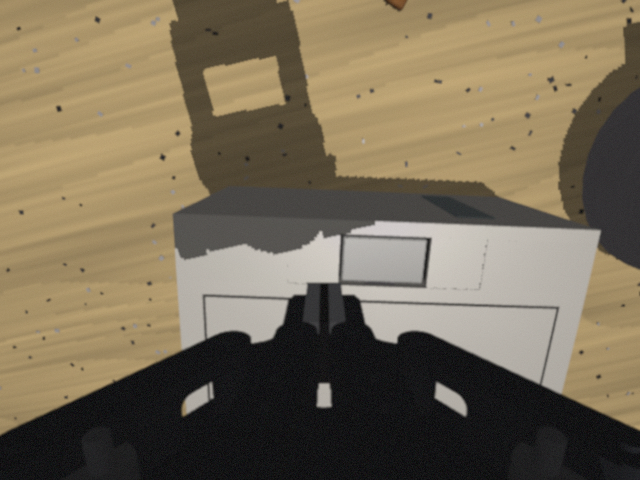

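The wrist view shows the recessed button: opening corners at (342,236), (430,239), (426,287) and (341,283), with an inner shadow. The dotted lines beside it are panel seams, and the rail's corners are at (175,213) and (600,229).

Run:
```python
from h import *
s=r.sense();c=r.camera("wrist")
p=back(c,[[342,236],[430,239],[426,287],[341,283],[175,213],[600,229],[204,296],[558,308]],.16,s)
b=p[:4].mean(0);print(p.round(4),b)
Rm=R.from_quat(s["ee_rot"]).as_matrix()
print("to button, tool:",Rm.T@(b-s["tcp_pos"]),"y bin:",Rm[:,1])
d=p[1]-p[0];print("yaw",np.arctan2(-d[0],d[1]))
```

```text
[[ 0.5371  0.0915  0.16  ]
 [ 0.5533  0.1511  0.16  ]
 [ 0.5884  0.1426  0.16  ]
 [ 0.5711  0.0832  0.16  ]
 [ 0.4948 -0.017   0.16  ]
 [ 0.5739  0.2707  0.16  ]
 [ 0.5582 -0.0165  0.16  ]
 [ 0.6283  0.2368  0.16  ]] [0.5624965  0.11709812 0.16      ]
to button, tool: [-0.01801711  0.04356835  0.28412244] y bin: [2.29455069e-01 9.73319100e-01 5.48761157e-04]
yaw -0.26591080749754553
```

Call:
send_rows --plan "-0.006 0.015 0.01 0 0 0.035 -1;-0.006 0.015 0.02 0 0 0 -1;-0.006 0.015 0.02 0 0 0 -1;0 0 0.02 0 0 0 -1;0 0 0.01 0 0 0 -1;0 0 0 0 0 0 -1;0 0 0 0 0 0 -1"

```text
time: 4.2
tcp_pos: [0.5652, 0.1189, 0.3626]
ee_rot: [0.139, 0.99, 0.0, 0.002]
ft_force: [-0.2, 0.1, 0.3]
width: 0.0
```

Run:
```python
from h import *
s=r.sense();Rm=R.from_quat(s["ee_rot"]).as_matrix();print(s["time"],s["ft_force"],"tip",s["tcp_pos"]+.173*Rm[:,2])
print("to go, tool",Rm.T@(np.array([.5625,.1171,.1575])-s["tcp_pos"]-.173*Rm[:,2]),"tool z",Rm[:,2],"yaw",np.arctan2(-Rm[0,1],Rm[1,1]))
```

```text
4.2 [-0.24251642  0.10592456  0.31939324] tip [0.56581743 0.11895554 0.18958851]
to go, tool [ 0.00279158 -0.00273117  0.03207598] tool z [ 3.65142805e-03  1.07702295e-04 -9.99993328e-01] yaw -0.27834954827453395
```

Now I'll come down gently to just above the button and correct the offset.

Call:
send_rows --plan "0.003 -0.003 0.01 0 0 -0.01 -1;0 0 0.008 0 0 0 -1;0 0 0.006 0 0 0 -1;0 0 0.003 0 0 0 -1;0 0 0 0 0 0 -1"

```text
time: 4.62
tcp_pos: [0.562, 0.1158, 0.339]
ee_rot: [0.135, 0.991, 0.001, 0.005]
ft_force: [-0.0, -0.2, 0.1]
width: -0.0002
```

Run:
```python
from h import *
s=r.sense();Rm=R.from_quat(s["ee_rot"]).as_matrix();c=r.camera("wrist");cv2.imwrite("pics/w2.png",c["color"][:,:,::-1])
print(s["ft_force"],"to go, tool",Rm.T@(np.array([.5625,.1171,.1575])-s["tcp_pos"]-.173*Rm[:,2]))
```

```text
[-0.01869792 -0.19608497  0.08488536] to go, tool [0.0017999  0.00080281 0.00847277]
```

View pics/w2.png

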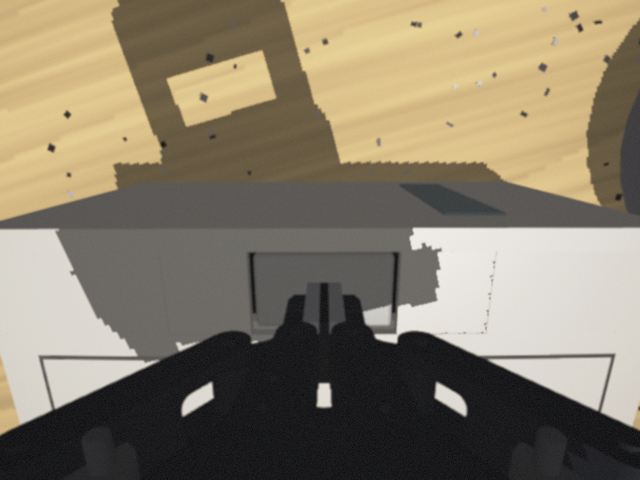

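The fingertips at column 324 are centred over the button opening, which spans columns 250–398. I'll press down lightly in small steps.

Call:
send_rows --plan "0.001 0 0.003 0 0 0 -1;0 0 0.002 0 0 0 -1;0 0 0.002 0 0 0 -1;0 0 0.001 0 0 0 -1;0 0 0.001 0 0 0 -1"

```text
time: 5.08
tcp_pos: [0.5615, 0.1162, 0.331]
ee_rot: [0.135, 0.991, 0.001, 0.007]
ft_force: [-0.3, -0.6, 0.2]
width: -0.0002
```

Call:
send_rows --plan "0 0 0.001 0 0 0 -1;0 0 0.001 0 0 0 -1;0 0 0.001 0 0 0 -1"

```text
time: 5.33
tcp_pos: [0.5615, 0.1162, 0.3286]
ee_rot: [0.135, 0.991, 0.001, 0.007]
ft_force: [-1.8, -1.2, 4.5]
width: -0.0002
```

```bash
python3 -c "
from h import *
s=r.sense();print(s['ft_force'],s['tcp_pos'])"
```

```text
[-1.80205981 -1.16970198  4.52991284] [0.56148083 0.11623852 0.32861418]
```

Call:
send_rows --plan "0 0 0.001 0 0 0 -1;0 0 0.001 0 0 0 -1"

```text
time: 5.5
tcp_pos: [0.5614, 0.1163, 0.327]
ee_rot: [0.135, 0.991, 0.001, 0.007]
ft_force: [-1.2, -0.3, 4.2]
width: -0.0
```

Call:
send_rows --plan "0 0 0.001 0 0 0 -1;0 0 0.001 0 0 0 -1;0 0 0 0 0 0 -1"

```text
time: 5.75
tcp_pos: [0.5613, 0.1163, 0.3261]
ee_rot: [0.135, 0.991, 0.001, 0.008]
ft_force: [-2.7, -0.2, 4.2]
width: 0.0003
```

Call:
send_rows --plan "0 0 0.001 0 0 0 -1;0 0 0.001 0 0 0 -1;0 0 0 0 0 0 -1"

```text
time: 6.0
tcp_pos: [0.5611, 0.1164, 0.3262]
ee_rot: [0.135, 0.991, 0.001, 0.008]
ft_force: [-2.7, -1.0, 3.6]
width: 0.0002
```

Run:
```python
from h import *
c=r.camera("scene")["color"][200:400,215:415,::-1];cv2.imwrite("pics/s2.png",cv2.resize(c,None,fx=2,fy=2))
```

```text
(no output)
```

View pics/s2.png

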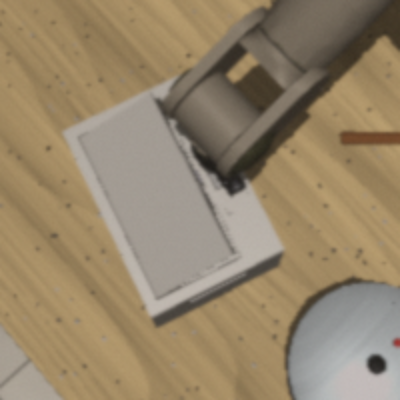

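The lid's front edge shows a dark gap, so it may have started to rise. I'll press a touch further to be sure, then watch.

Call:
send_rows --plan "0 0 0.002 0 0 0 -1;0 0 0.002 0 0 0 -1;0 0 0.001 0 0 0 -1;0 0 0.001 0 0 0 -1"

```text
time: 6.38
tcp_pos: [0.5606, 0.1165, 0.3259]
ee_rot: [0.135, 0.991, 0.001, 0.01]
ft_force: [-4.5, 0.4, 8.4]
width: -0.0001
```

Run:
```python
from h import *
c=r.camera("scene")["color"][200:400,215:415,::-1];cv2.imwrite("pics/s3.png",cv2.resize(c,None,fx=2,fy=2))
```

```text
(no output)
```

View pics/s3.png

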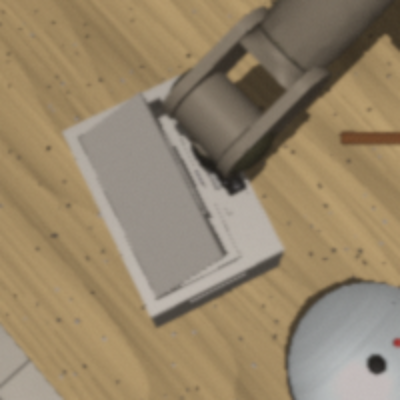

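The lid is clearly opening and the button has bottomed out. I'll retreat up and back, toward the robot.

Call:
send_rows --plan "0 0 -0.008 0 0 0 -1;0 0 -0.012 0 0 0 -1;0.02 0 -0.015 0 0 0 -1;0.03 0 -0.015 0 0 0 -1;0.03 0 -0.015 0 0 0 -1;0.03 0 -0.015 0 0 0 -1;0.02 0 -0.01 0 0 0 -1;0 0 0 0 0 0 -1"

```text
time: 7.1
tcp_pos: [0.4293, 0.1519, 0.4157]
ee_rot: [0.136, 0.991, 0.001, 0.01]
ft_force: [0.4, -0.5, 0.9]
width: -0.0
```

Call:
send_rows --plan "0 0 0 0 0 0 -1;0 0 0 0 0 0 -1;0 0 0 0 0 0 -1;0 0 0 0 0 0 -1;0 0 0 0 0 0 -1;0 0 0 0 0 0 -1;0 0 0 0 0 0 -1;0 0 0 0 0 0 -1"

```text
time: 7.77
tcp_pos: [0.432, 0.151, 0.4136]
ee_rot: [0.137, 0.991, 0.001, 0.009]
ft_force: [-1.1, 0.9, 0.3]
width: -0.0001
```

Call:
send_rows --plan "0 0 0 0 0 0 -1;0 0 0 0 0 0 -1;0 0 0 0 0 0 -1;0 0 0 0 0 0 -1;0 0 0 0 0 0 -1;0 0 0 0 0 0 -1;0 0 0 0 0 0 -1;0 0 0 0 0 0 -1"

```text
time: 8.43
tcp_pos: [0.4321, 0.151, 0.4135]
ee_rot: [0.137, 0.991, 0.001, 0.009]
ft_force: [0.7, 0.3, -0.3]
width: 0.0002
```

Call:
send_rows --plan "0 0 0 0 0 0 -1;0 0 0 0 0 0 -1;0 0 0 0 0 0 -1;0 0 0 0 0 0 -1;0 0 0 0 0 0 -1;0 0 0 0 0 0 -1;0 0 0 0 0 0 -1;0 0 0 0 0 0 -1"

```text
time: 9.1
tcp_pos: [0.4321, 0.151, 0.4135]
ee_rot: [0.137, 0.991, 0.001, 0.009]
ft_force: [-0.6, 1.0, -0.6]
width: -0.0
```

Run:
```python
from h import *
a=r.camera("scene")["color"][200:400,215:415,::-1];b=r.camera("top")["color"][100:300,180:380,::-1]
cv2.imwrite("pics/e.png",cv2.resize(np.hstack([a,b]),None,fx=2,fy=2));print(r.sense()["ft_force"])
```

```text
[ 0.22781146 -0.19046337 -0.12065845]
```

View pics/e.png

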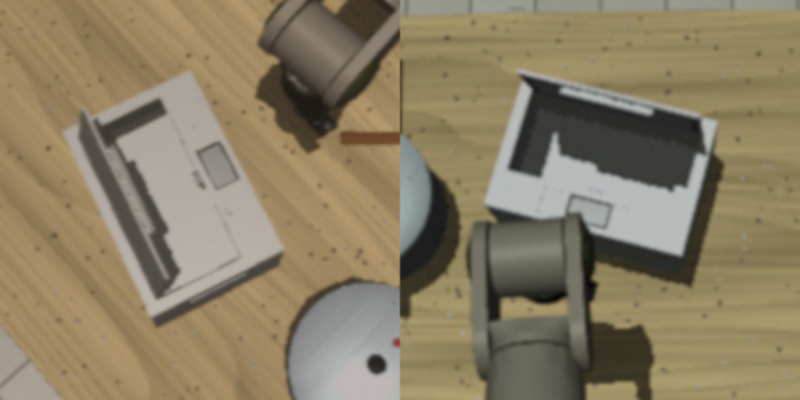

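The lid stands almost upright, the arm is clear and the bin hasn't moved. I'll wait a little longer and compare frames to confirm it has settled.

Call:
send_rows --plan "0 0 0 0 0 0 -1;0 0 0 0 0 0 -1;0 0 0 0 0 0 -1;0 0 0 0 0 0 -1;0 0 0 0 0 0 -1;0 0 0 0 0 0 -1;0 0 0 0 0 0 -1;0 0 0 0 0 0 -1"

```text
time: 9.87
tcp_pos: [0.4321, 0.151, 0.4135]
ee_rot: [0.137, 0.991, 0.001, 0.009]
ft_force: [-0.4, 0.5, -0.8]
width: 0.0001
```

Run:
```python
from h import *
cam=r.camera("scene");a=cam["color"][200:400,215:415,::-1]
o=cv2.resize(cv2.imread("pics/e.png"),(400,200),interpolation=cv2.INTER_AREA)[:,:200]
d=cv2.absdiff(cv2.GaussianBlur(a,(5,5),0),cv2.GaussianBlur(o,(5,5),0)).max(2);print("diff",d.max(),(d>15).sum())
# predicted lid front corners (scene px) for lid angles
Rm,og=pose(cam);Rz=R.from_euler('z',-.267).as_matrix()
for q in(0,1.,1.2,1.3,1.4):
    P=np.array([[.083-.129*np.cos(q),y,.16+.129*np.sin(q)] for y in(-.13,.13)])@Rz.T+[.635,.098,0]
    v=(P-og)@Rm;u=np.c_[cam["fx"]*v[:,0]/-v[:,2]+cam["cx"],cam["fy"]*v[:,1]/v[:,2]+cam["cy"]]
    print(q,((u-[215,200])*2).round(0).tolist())
```

```text
diff 7 0
0 [[159.0, 98.0], [240.0, 255.0]]
1.0 [[117.0, 94.0], [202.0, 262.0]]
1.2 [[101.0, 99.0], [186.0, 269.0]]
1.3 [[93.0, 102.0], [178.0, 273.0]]
1.4 [[84.0, 105.0], [169.0, 277.0]]
```

```bash
python3 -c "
from bench import r
print(r.job_done())"
```

```text
the job is handed in; nothing more can be done
None
```

The rice bin is open and I've handed the job in; the hand-in gave no verdict. I found the release button in the camera images, near the middle of the rail, and pressed it with the closed fingertips until it bottomed out. The wrist force stayed at about 8 N or less. Then I backed off and let the lid spring up.

- **Feeling along the rail:** I did not sweep along it. The button was visible in all three cameras, so I went straight down onto it.
- **Lid:** Its visible front corner matches the position predicted for about 1.4 rad. Two scene pictures about 0.8 s apart showed no change, so it had settled.
- **Button:** It looked flush again in the last pictures. I didn't measure how far out it is.
- **Bin and other objects:** By eye, the bin's outline is where it started and the arm is clear of everything. I didn't measure the final positions of the cooker, jar, spatula or lid rack. The arm stayed clear of them throughout.
- **Time:** The job took about 10 s of the 56 s allowed. No check failed or disagreed.

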